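# Hang the house keys on the key carousel

### The arm

A 6-joint arm with a two-finger parallel gripper is mounted at the origin on the work surface. World frame = base frame: x ahead of the robot, y to its left, z up, the work surface at z = 0. Lengths are in mm, angles in rad, forces in N, time in s.
With the tool pointing down it reaches from about 400 to 925 mm from the base axis. Payload 12.5 kg.
Tool frame: the origin (TCP) lies midway between the tips of the shut fingers; the grasp point (between the pads) lies 19 mm behind it (env.grip_depth is the distance from the TCP to the grasp point, in mm); z points along the fingers, y is the line along which they close (so a half turn about z gives the same grasp; the last joint's range is limited). The gripper opens to 95 mm and grips with 3 to 60 N. Pads are 20 mm wide; open, the fingers measure 119 mm over their backs; the gripper's body (75 mm by 180 mm) begins 59 mm behind the grasp point.
Start: joints at [1.046, 0.491, 1.559, -0, 1.092, -0.106], TCP at [254.153, 571.014, 182.761] pointing down, gripper open.
Joint ranges: [-3.1, 3.1], [-0.84, 2.19], [0.05, 2.79], [-1.13, 4.28], [0.06, 2.93], [-2.69, 2.69]. Speed limits (rad/s): [2.22, 2.22, 2.79, 3.14, 3.14, 3.14].

### API

Orientations are given as [roll, pitch, yaw] about the fixed x, y, z axes, in that order (R = Rz(yaw) Ry(pitch) Rx(roll)).
In Python, from cell import monitor, viewer, order, env gives the robot as it stands.
- The arm moves only by the tool move_arm, never from a script. Its argument "moves" is one flat list of numbers, 4 for each row, row after row: the shift along the tool's x, y, z normalised to -1 to 1, where 1 is 0.15 m, then the turn about the tool's z normalised to -1 to 1, where 1 is pi/2 rad. A call has 1 to 10 rows; each row shifts and turns the commanded pose from where the row before left it, along the tool's axes as they then stand; what a row does not reach is not made up. A row lasts 1/8 s, in which the tool goes at most 62.5 mm and 10.7 degrees, less where a joint would pass 70% of its speed; a pose out of reach is approached as far as the arm can. A call with a number of a shift or a turn outside -1 to 1 is refused whole. A call with a gripper value outside its range is refused whole. "claw" is the finger opening in mm, from 0 to 95.1, set as the call begins (left out, the last holds). The fingers move at their own pace and stop on an object; the grip force is fixed at half the most. Time passes only in rows, so rows that do not move let the fingers close. It gives the time, the measured TCP pose, the force, the opening and the grip force at its end, in the units of the state.
- monitor.state(): the state, without advancing time (a new reading comes with each control period).
- viewer.read_camera(name): name is "scene" or "top" or "wrist"; returns the picture (384x512x3 uint8, red, green, blue); there is no depth.
- viewer.camera_info(name): a dict with "K" (3x3 intrinsics, pixels), "camera_from_world" (4x4, takes a point from world to camera coordinates). Camera axes: x right, y down, z forward; pixel columns grow to the right and rows downward; lengths in mm; the calibration is good to about 2 mm. A picture is of the moment at which its call begins: read the wrist's pose just before it. camera_info takes no time and is no camera call; for the wrist camera it gives the pose at the moment of the call.
- order.job_done(): hands the job in; it is judged then, once.
The state is a dict: "t": time; "joints": joint angles; "qvel": joint speeds; "tau": joint torques, N m; "eef_pos": TCP position; "tcp_rot": TCP orientation; "ft_force": force on the tool from outside, world axes, zero at the start; "moment": the same for the moment, N m; "opening": opening from 0.0 (shut) to 1.0 (fully open); "grip_force": force on a finger pad.
Only numpy, scipy, OpenCV 4.12 (cv2) and the standard library are available. Lean on these libraries where they do the work, as an engineer would, in place of code of your own. Each camera call takes 0.05 s, during which the arm holds its last target. There are 200 camera calls.

### The job

Turn the key carousel until its free hook faces you, and hang the loose bunch of keys on that hook by its split ring. Then give the carousel a quarter turn so that the bunch hangs on the side away from the front door, which is on your left, and let go. Leave the bowl, the flask lid, the pillbox and the spool where they stand.

Things in the scene. Friction and masses are not known exactly. Their poses are not given: they have to be found in the camera images.
- carousel: the key carousel's fixed grey cast base, a disc 170 mm across and 18 mm thick with a steel post; origin on the turning axis at the ledge surface, axes parallel to the world's: its front, towards the robot, is -x; its -y side (the robot's right) is the side away from the front door. Its turning head carries five steel hooks 72 deg apart, four of them taken
- head (a joint): angle of the turning head, rad, growing counter-clockwise seen from above; 0 (or whole turns) = free hook points to the front (-x), pi/2 = it points to -y. Stops only at -12 and 12. It stays where it is left (friction 0.06 N m, no spring or notches)
- dish (a point): centre of the underside of the clear plastic dish above the hooks, part of the turning head: 240 mm across the rim (212 mm at the bottom), underside 209 mm and rim top 245 mm above the ledge; it overhangs the hook tips, so a gripper must lean outwards to reach the hooks. On the four taken hooks keys with red, green, blue and white tags swing; they reach 70 mm below the hooks' bends
- knob (a point): the round wooden knob on top of the carousel, on the turning axis, that turns the head: 36 mm across, from 250 to 282 mm above the ledge; the point is at its mid-height (266 mm). It stands in the middle of the clear dish, on an 18 mm stem, and rises 37 mm above the dish's rim
- free_hook_seat (a point): lowest point (wire centre line) of the free hook's V-shaped bend, where a ring comes to hang: 60 mm from the turning axis, 125 mm above the ledge. Hook wire 5 mm thick; inwards it rises to the sleeve on the post (45 mm up over 52 mm), outwards it rises to the tip
- free_hook_tip (a point): tip of the free hook, a brass ball of 8 mm: 85 mm from the turning axis, 159 mm above the ledge. The outer leg from seat to tip is straight, 42 mm long, and leans 36 deg outwards from vertical; there are 50 mm from the tip up to the dish
- bunch: the loose bunch of keys, about 70 g, lying flat: steel split ring (36 mm outside, 30 mm inside, 3 mm wire), oak fob, three keys (brass and steel on the one side, black-headed on the other) that slide a little round the ring. Origin at the ring's centre on its underside; z normal to the ring, up as it lies; the fob lies along -x, the keys reach 65 mm sideways, to +y and -y
- split_ring (a point): centre of the split ring, 2 mm above the underside of the bunch
- fob (a point): centre of the oak fob, 39 mm from the ring's centre along the bunch's -x and 6 mm above the underside: a block 34 mm long (along x), 24 mm wide (along y) and 12 mm thick (z), the place to grip
- bowl: blue ceramic key bowl, 150 mm across, 55 mm high; origin under its centre; a bystander
- flask_lid: stainless steel flask lid, 62 mm across, 43 mm high; origin under its centre; a bystander
- pillbox: yellow flip-top pillbox, 40 x 70 x 23 mm; origin under its centre; a bystander
- spool: wooden spool standing on end, 38 mm across, 46 mm high; origin under its centre; a bystander
There are look-alikes about, which are no part of the job. There is more than one size of the bunch; the job needs the smallest.

How it is judged (in metres and radians):
On the way, in this order (a step that is already met when the one before it is completed fails the run):
1. the free hook faces the front, towards the robot, within 28 degrees (x of free_hook_tip in the frame of carousel below -0.075 m), for 0.3 s.
2. the bunch hangs by its ring on the free hook, let go of, with the hook still to the front within 35 degrees (x of free_hook_tip in the frame of carousel below -0.0695 m and distance between split_ring and free_hook_seat below 0.028 m and height (world z) of split_ring below 0.122 m and height (world z) of fob below 0.098 m and contact force between the fingers and bunch below 0.05 N), for 0.3 s.
At the end, for the whole second after the job is handed in: the bunch hangs by its split ring on the hook that was free (ring centre within 28 mm of the hook's seat and below it, fob below the ring), that hook points to the side away from the front door (-y) within 28 degrees, and carousel and bunch are at rest (y of free_hook_tip in the frame of carousel below -0.075 m and distance between split_ring and free_hook_seat below 0.028 m and height (world z) of split_ring below 0.122 m and height (world z) of fob below 0.098 m and linear speed of bunch below 0.08 m/s and velocity of joint head between -0.1 and 0.1 rad/s); the robot touches nothing.
It fails at once if a bystander is shifted by more than 30 mm (distance of any of bowl, flask_lid, pillbox, spool from where it was at the start of the episode above 0.03 m).
It also fails if it takes over 72 s, if anything falls off the work surface, if the arm or the gripper's body presses on something with over 40 N, if the wrist force passes 120 N, or if a joint passes its speed limit or range.

## Working session

There is one attempt and no reset: what is moved stays moved. The work goes in short steps, Python scripts to look and compute and a tool call to move; the robot and the scene stay as the last step left them, time stands still between calls to the robot, and variables do not carry over. Pictures are saved under pics/ and viewed, at most 10 in all, crops included, and the job is handed in when it is done.

Besides the shell and the picture viewer there is one more tool, called as name(argument=value, ...) on one line, values as JSON. move_arm: Moves the arm, as the interface text tells. Scaled input: -1 to 1 covers 0.15 m each way for a shift and pi/2 rad each way for a turn. Its arguments: {"type":"object","properties":{"moves":{"type":"array"},"claw":{"type":"number"}},"required":["moves"]}

```bash
ls; mkdir -p pics; cat > h.py <<'E'
import numpy as np, cv2
from cell import monitor, viewer, order, env
from scipy.spatial.transform import Rotation as R
def shot(n,f=None):
    im=viewer.read_camera(n); 
    if f: cv2.imwrite('pics/'+f,im[:,:,::-1])
    return im
def ray(n,uv,ci=None):
    ci=ci or viewer.camera_info(n); K=np.array(ci['K']);T=np.array(ci['camera_from_world'])
    d=T[:3,:3].T@np.linalg.solve(K,[uv[0],uv[1],1]); o=-T[:3,:3].T@T[:3,3]
    return o,d
def onz(n,uv,z,ci=None):
    o,d=ray(n,uv,ci); return o+d*(z-o[2])/d[2]
def proj(n,p,ci=None):
    ci=ci or viewer.camera_info(n); K=np.array(ci['K']);T=np.array(ci['camera_from_world'])
    c=K@(T[:3,:3]@np.array(p,float)+T[:3,3]); return c[:2]/c[2]
E
python3 - <<'E'
from h import *
print(monitor.state())
a=shot('scene');b=shot('top');cv2.imwrite('pics/s1.png',a[:,:,::-1]);cv2.imwrite('pics/t1.png',b[:,:,::-1])
for n in('scene','top','wrist'):
    c=viewer.camera_info(n);print(n,np.round(c['K'],1).tolist(),np.round(c['camera_from_world'],3).tolist())
E
```

```text
pics
{'t': 0.0, 'joints': array([ 1.04637976e+00,  4.91559041e-01,  1.55946003e+00, -1.22860269e-05,
        1.09169207e+00, -1.05602906e-01]), 'qvel': array([-5.59925815e-04, -4.02152839e-04, -7.33958191e-04,  6.40368704e-04,
        2.16842621e-03, -5.00106274e-06]), 'tau': array([ 1.49512165e-03, -6.12657666e+01, -2.58181393e+01,  6.92900363e-02,
        4.82328131e-02, -7.79531319e-05]), 'eef_pos': array([254.01453161, 570.74333017, 182.15844716]), 'tcp_rot': array([-3.14047925e+00, -1.07060516e-04,  2.72278460e+00]), 'ft_force': array([-0.75419434,  1.02427197, -0.0645878 ]), 'moment': array([-0.02111143, -0.00553106,  0.00810913]), 'grip_force': 0.0, 'opening': 1.0002452882910864}
scene [[377.0, 0.0, 245.3], [0.0, 377.0, 189.6], [0.0, 0.0, 1.0]] [[-0.468, 0.884, -0.017, 199.991], [0.568, 0.286, -0.772, -180.535], [-0.677, -0.371, -0.636, 1474.772], [0.0, 0.0, 0.0, 1.0]]
top [[352.0, 0.0, 252.5], [0.0, 352.0, 191.5], [0.0, 0.0, 1.0]] [[-0.041, -0.999, 0.007, 66.815], [-0.971, 0.038, -0.234, 586.382], [0.234, -0.016, -0.972, 1064.684], [0.0, 0.0, 0.0, 1.0]]
wrist [[314.4, 0.0, 253.5], [0.0, 314.4, 195.4], [0.0, 0.0, 1.0]] [[0.407, 0.913, -0.002, -622.815], [0.883, -0.393, 0.257, -29.833], [0.235, -0.106, -0.966, 390.946], [0.0, 0.0, 0.0, 1.0]]
```

View pics/s1.png

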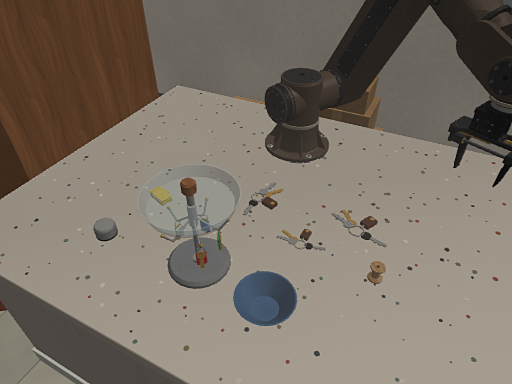

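View pics/t1.png

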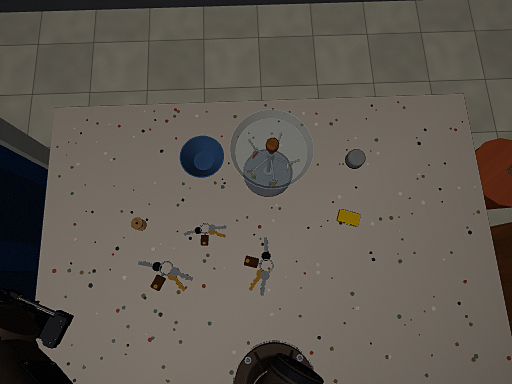

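The scene view shows the carousel on the left, with its knob at (188,186), the bowl at (265,300), the spool at (376,271), the lid at (105,229) and the pillbox at (161,196). In the top view the bunch candidates are A ring (206,229), B ring (266,265) and C ring (167,268). A looks smallest, so I'll measure and crop.

```bash
python3 - <<'E'
from h import *
b=cv2.imread('pics/t1.png')
hsv=cv2.cvtColor(b,cv2.COLOR_BGR2HSV)
m=((hsv[...,0]<14)&(hsv[...,1]>110)&(hsv[...,2]>40)).astype(np.uint8)
n,l,s,c=cv2.connectedComponentsWithStats(m)
for i in range(1,n):
    if s[i,4]>25:
        cnt=cv2.findContours((l==i).astype(np.uint8),0,1)[0][0]
        r=cv2.minAreaRect(cnt); w=onz('top',c[i],10)
        P=[onz('top',p,10)[:2] for p in cv2.boxPoints(r)]
        print(np.round(c[i],1),s[i,4],np.round(w),[round(np.linalg.norm(P[k]-P[k+1])) for k in(0,1)])
for nm,u in dict(A=(206,229),B=(266,265),C=(167,268)).items(): print(nm,np.round(onz('top',u,2)))
print('knob',onz('top',(272,145),282),'base',onz('top',(268,172),18))
print(monitor.state()['t'])
s=cv2.imread('pics/s1.png')
x=cv2.resize(b[205:300,125:300],None,fx=4,fy=4,interpolation=2)
y=cv2.resize(s[160:270,235:395],None,fx=4,fy=4,interpolation=2)[:220*2,:]
y=cv2.resize(y,(700,int(440*700/640)))[:220]
cv2.imwrite('pics/c1.png',x)
E
```

```text
[271.7 144. ] 123 [772. -32.  10.] [41, 45]
[495.6 170.2] 2020 [ 645. -802.   10.] [128, 249]
[501.5 231. ] 207 [ 436. -779.   10.] [75, 39]
[504.3 261. ] 75 [ 338. -768.   10.] [33, 45]
[506.  270.1] 40 [ 309. -767.   10.] [36, 19]
A [483. 202.   2.]
B [357.   8.   2.]
C [361. 330.   2.]
knob [663.81046504 -10.92226139 282.        ] base [667.34659192 -13.49673132  18.        ]
0.1
```

View pics/c1.png

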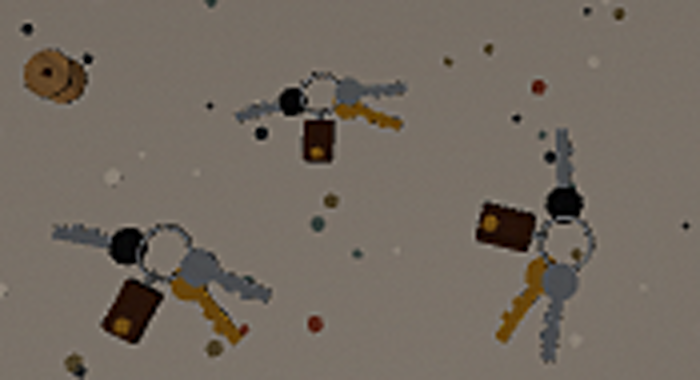

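The crop shows bunch A at top centre, clearly the smallest, with its ring at (323,92) and fob at (319,141) in crop pixels. B (565,240) and C (165,250) are larger. I choose A. Next I'll look at the carousel hooks.

```bash
python3 - <<'E'
from h import *
b=cv2.imread('pics/t1.png');s=cv2.imread('pics/s1.png')
x=cv2.resize(b[105:205,225:320],(399,420),interpolation=2)
y=cv2.resize(s[165:285,135:245],(385,420),interpolation=2)
z=np.hstack([x,y]);cv2.imwrite('pics/c2.png',cv2.convertScaleAbs(z,alpha=1.5))
for a in range(0,360,72):pass
ax=np.array([666,-12])
for z in (0,125,159,266):print(z,proj('top',[*ax,z]).round(1),proj('scene',[*ax,z]).round(1))
E
```

```text
0 [267.3 173.9] [200.5 260.9]
125 [269.2 162.6] [195.9 228.6]
159 [269.8 159. ] [194.5 218.8]
266 [272.  146.4] [189.7 184.9]
```

View pics/c2.png

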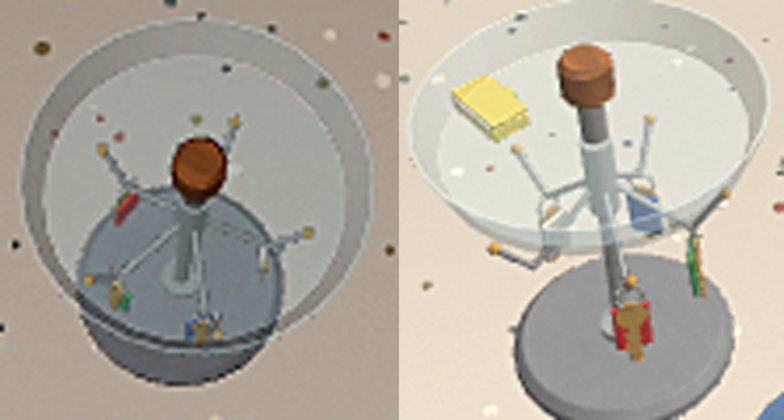

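The left (top) crop shows tagged hooks red (103,150), green (90,280), blue (215,335) and white (307,233). The untagged hook tip is at (236,122), pointing away from the robot, and the scene crop agrees (bare hook at (495,248)). I'll work out the head angle and axis.

```bash
python3 - <<'E'
from h import *
t=np.array([[236,122],[103,150],[90,280],[215,335],[307,233]])*100/420+[225,105]
P=np.array([onz('top',u,159)[:2] for u in t]);c=P.mean(0);print(P.round(),c)
d=P-c;print(np.linalg.norm(d,axis=1).round(),np.degrees(np.arctan2(d[:,1],d[:,0])).round())
# knob by two views
s=cv2.imread('pics/s1.png');
ku=np.array([200,167])/4.2+[225,105]; ks=np.array([586,80]-np.array([399,0]))/3.5+[135,165]
o,d=ray('top',ku);o2,d2=ray('scene',ks)
A=np.c_[d,-d2];x=np.linalg.lstsq(A,o2-o,rcond=None)[0];print(o+d*x[0],o2+d2*x[1])
u=[np.array([319,141])/4+[125,205],np.array([323,92])/4+[125,205]]
print('fob',onz('top',u[0],12),'ring',onz('top',u[1],3))
for w in ([666,-12,333],[480,200,100]):
    st=monitor.state();print(R.from_euler('xyz',st['tcp_rot']).as_matrix().T@(np.array(w)-st['eef_pos'])/150)
E
```

```text
[[746. -51.]
 [727.  47.]
 [629.  60.]
 [585. -27.]
 [658. -97.]] [668.97284417 -13.51471829]
[85. 84. 84. 85. 84.] [ -26.   46.  118. -171.  -97.]
[672.28271692 -14.33467261 261.48517587] [671.30505005 -12.4987472  260.9574502 ]
fob [444.35890125 205.24059097  12.        ] ring [485.77367101 202.65316767   3.        ]
[-4.08899667 -2.433587   -1.00319228]
[-2.38158972 -1.64506327  0.54953031]
```

move_arm(moves=[0, 0, -0.3, 0, -0.1, -0.06, -0.3, 0, -0.3, -0.18, -0.1, 0, -0.35, -0.21, -0.1, 0, -0.35, -0.21, -0.1, 0, -0.35, -0.21, -0.1, 0, -0.35, -0.21, 0, 0, -0.35, -0.21, 0, 0, -0.35, -0.21, 0, 0, -0.35, -0.21, 0, 0], claw=95)

```text
t: 1.35
eef_pos: [540.3, 162.3, 332.2]
tcp_rot: [3.142, -0.0, 2.723]
ft_force: [0.6, 0.9, 0.7]
opening: 0.997
grip_force: 0.0
```

```bash
cat >> h.py <<'E'
def to(w):
    st=monitor.state();d=R.from_euler('xyz',st['tcp_rot']).as_matrix().T@(np.array(w)-st['eef_pos'])/150
    print('t',round(st['t'],2),st['eef_pos'].round(1),'yaw',st['tcp_rot'].round(3),'j',st['joints'].round(2),'F',st['ft_force'].round(1),'need',d.round(3))
E
python3 -c "
from h import *
to([670,-13.5,320])"
```

```text
t 1.35 [540.3 162.3 332.2] yaw [ 3.142 -0.     2.723] j [ 0.17  0.29  1.48  0.    1.37 -0.98] F [0.6 0.9 0.7] need [-1.267 -0.719  0.081]
```

move_arm(moves=[-0.32, -0.18, 0, 0, -0.32, -0.18, 0, 0, -0.32, -0.18, 0, 0, -0.307, -0.179, 0, 0, 0, 0, 0, 0, 0, 0, 0, 0])

```text
t: 2.1
eef_pos: [668.9, -11.5, 331.8]
tcp_rot: [-3.142, -0.001, 2.723]
ft_force: [-1.0, -0.4, -0.6]
opening: 0.999
grip_force: 0.0
```

```bash
python3 -c "
from h import *
to([670,-13.5,257])
im=shot('wrist')
hsv=cv2.cvtColor(im,cv2.COLOR_RGB2HSV)
m=((hsv[...,0]<14)&(hsv[...,1]>110)&(hsv[...,2]>40)).astype(np.uint8)
n,l,s,c=cv2.connectedComponentsWithStats(m)
for i in range(1,n):
  if s[i,4]>200: print(c[i],s[i],onz('wrist',c[i],275))
print(proj('wrist',[670,-13.5,275]))
cv2.imwrite('pics/w1.png',im[:,:,::-1])
"
```

```text
t 2.1 [668.9 -11.5 331.8] yaw [-3.142e+00 -1.000e-03  2.723e+00] j [-0.12  0.46  1.21  0.    1.47 -1.27] F [-1.  -0.4 -0.6] need [-0.012 -0.009  0.499]
[254.21203008 199.16165414] [ 235  178   40   43 1330] [669.22675915 -12.30180009 275.        ]
[253.30160352 200.50164438]
```

View pics/w1.png

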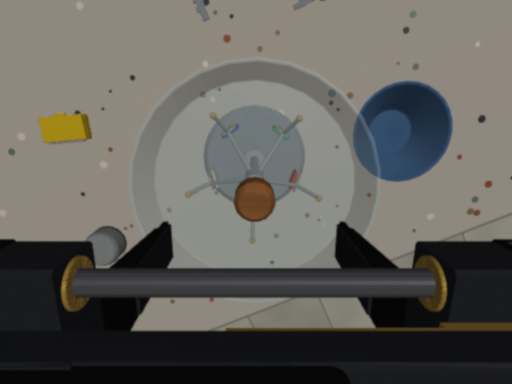

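The wrist view shows the knob at (254,199), centred between the open fingers, with the free hook tip at (252,240). I'll go down, grip and turn.

move_arm(moves=[-0.005, -0.005, 0.2, 0, 0, 0, 0.2, 0, 0, 0, 0.145, 0, 0, 0, 0, 0, 0, 0, 0, 0])

```text
t: 2.78
eef_pos: [669.9, -12.0, 252.1]
tcp_rot: [3.141, 0.002, 2.724]
ft_force: [0.3, -0.5, -0.2]
opening: 0.996
grip_force: 0.0
```

move_arm(moves=[0, 0, 0, 0, 0, 0, 0, 0, 0, 0, 0, 0, 0, 0, 0, 0, 0, 0, 0, 0, 0, 0, 0, 0], claw=25)

```text
t: 3.52
eef_pos: [669.6, -12.7, 250.6]
tcp_rot: [3.142, -0.0, 2.723]
ft_force: [0.0, 0.4, 0.1]
opening: 0.425
grip_force: 0.0
```

move_arm(moves=[0, 0, 0, 0, 0, 0, 0, 0, 0, 0, 0, 0, 0, 0, 0, 0.05, 0, 0, 0, 0.1, 0, 0, 0, 0.1, 0, 0, 0, 0.1, 0, 0, 0, 0.1, 0, 0, 0, 0.1, 0, 0, 0, 0.1])

```text
t: 4.78
eef_pos: [669.6, -12.7, 250.6]
tcp_rot: [3.142, -0.0, 1.697]
ft_force: [-0.3, 0.2, 1.1]
opening: 0.266
grip_force: 0.0
```

move_arm(moves=[0, 0, 0, 0.1, 0, 0, 0, 0.1, 0, 0, 0, 0.1, 0, 0, 0, 0.1, 0, 0, 0, 0.1, 0, 0, 0, 0.1, 0, 0, 0, 0.1, 0, 0, 0, 0.1, 0, 0, 0, 0.1, 0, 0, 0, 0.1])

```text
t: 6.02
eef_pos: [669.6, -12.7, 250.6]
tcp_rot: [-3.142, -0.0, 0.126]
ft_force: [-0.6, 0.6, -0.1]
opening: 0.267
grip_force: 0.0
```

move_arm(moves=[0, 0, 0, 0.06, 0, 0, 0, 0, 0, 0, 0, 0, 0, 0, 0, 0])

```text
t: 6.52
eef_pos: [669.6, -12.7, 250.6]
tcp_rot: [-3.142, -0.0, 0.038]
ft_force: [0.8, 0.2, -0.0]
opening: 0.262
grip_force: 0.0
```

```bash
python3 -c "
from h import *
to([670,-13.5,257])
im=cv2.cvtColor(shot('top'),cv2.COLOR_RGB2BGR)
s=cv2.cvtColor(shot('scene'),cv2.COLOR_RGB2BGR)
x=cv2.resize(im[105:205,225:320],(399,420),interpolation=2)
y=cv2.resize(s[165:285,135:245],(385,420),interpolation=2)
cv2.imwrite('pics/c3.png',cv2.convertScaleAbs(np.hstack([x,y]),alpha=1.5))
"
```

```text
t 6.53 [669.6 -12.7 250.6] yaw [-3.142 -0.     0.038] j [-0.12  0.5   1.35  0.    1.29  1.42] F [ 0.8  0.2 -0. ] need [ 0.002  0.005 -0.043]
```

View pics/c3.png

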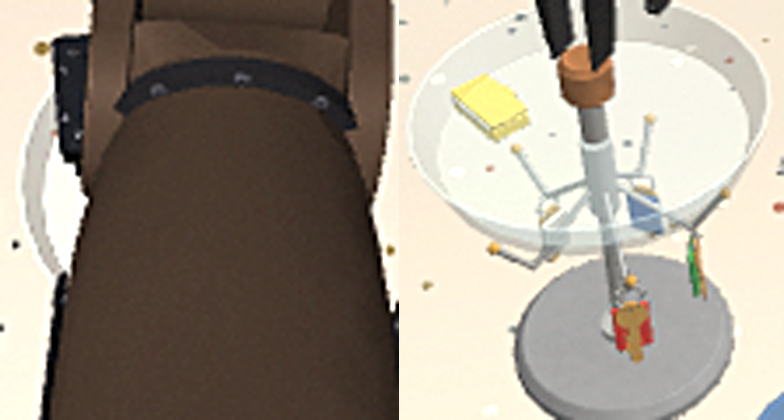

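```bash
python3 -c "
from h import *
st=monitor.state();M=R.from_euler('xyz',st['tcp_rot']).as_matrix();p=st['eef_pos']
f=lambda q:((proj('scene',q)-[135,165])*3.5+[399,0]).round()
for d in(-12.5,0,12.5):print(d,f(p+M[:,1]*d),f(p+M[:,1]*d-M[:,2]*40))
for z in(250,282):print(z,f([669.6,-12.7,z]))
im=shot('wrist');cv2.imwrite('pics/w2.png',im[:,:,::-1])
"
```

```text
-12.5 [605.  96.] [599.  47.]
0 [589.  91.] [582.  42.]
12.5 [573.  86.] [565.  38.]
250 [589.  91.]
282 [584.  53.]
```

View pics/w2.png

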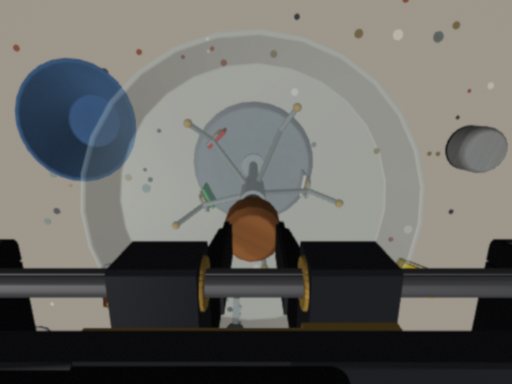

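```bash
python3 -c "
from h import *
st=monitor.state();M=R.from_euler('xyz',st['tcp_rot']).as_matrix();p=st['eef_pos']
print('cam',ray('wrist',(0,0))[0],p)
for d in(-12.5,0,12.5):print(d,[proj('wrist',p+M[:,1]*d-M[:,2]*h).round() for h in (0,19,40)])
for z in(250,282):print(z,[proj('wrist',[669.6+a,-12.7+b,z]).round() for a,b in((0,0),(18,0),(0,18),(0,-18))])
a=cv2.imread('pics/w2.png')[180:320,180:330]
s=cv2.cvtColor(shot('scene'),cv2.COLOR_RGB2BGR)[120:200,150:240]
cv2.imwrite('pics/c4.png',cv2.convertScaleAbs(np.hstack([cv2.resize(a,(400,373),interpolation=2),cv2.resize(s,(400,373),interpolation=2)]),alpha=2))
"
```

```text
cam [741.7954829  -11.67351427 452.84714216] [669.63148442 -12.69228546 250.59902518]
-12.5 [array([233., 221.]), array([231., 232.]), array([228., 246.])]
0 [array([251., 221.]), array([251., 232.]), array([250., 246.])]
12.5 [array([269., 221.]), array([271., 232.]), array([273., 246.])]
250 [array([251., 221.]), array([252., 196.]), array([225., 220.]), array([277., 222.])]
282 [array([251., 240.]), array([252., 210.]), array([220., 239.]), array([281., 241.])]
```

View pics/c4.png

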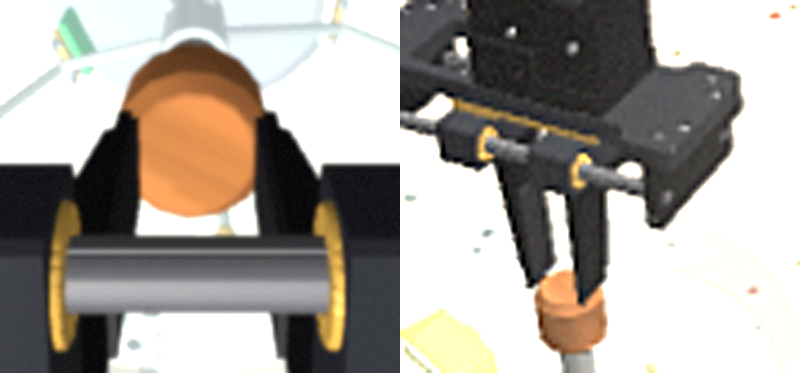

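The crops show that the fingertips closed just above the knob. The tips sit about 30 mm higher than the TCP reading implies, so the knob was never gripped and the head hasn't turned. I'll open, go lower and grip again.

move_arm(moves=[0, 0, 0, 0, 0, 0, 0, 0, 0, 0, 0, 0, 0, 0, 0, 0, 0, 0, 0, 0, 0, 0, 0.07, 0, 0, 0, 0.07, 0, 0, 0, 0.06, 0, 0, 0, 0, 0], claw=70)

```text
t: 7.85
eef_pos: [669.3, -12.7, 219.5]
tcp_rot: [-3.141, 0.002, 0.037]
ft_force: [-0.6, 0.4, 0.7]
opening: 0.738
grip_force: 0.0
```

move_arm(moves=[0, 0, 0, 0, 0, 0, 0, 0, 0, 0, 0, 0, 0, 0, 0, 0, 0, 0, 0, 0, 0, 0, 0, 0], claw=20)

```text
t: 8.6
eef_pos: [669.6, -11.8, 220.7]
tcp_rot: [-3.14, -0.0, 0.037]
ft_force: [0.2, 4.6, 1.7]
opening: 0.37
grip_force: 30.0
```

```bash
python3 -c "
from h import *
print(env.grip_depth, [a for a in dir(env) if a[0]!='_']);print(monitor.state()['opening']*95.1)"
```

```text
18.8 ['IKError', 'grip_depth']
35.15977334331243
```

move_arm(moves=[0, 0, 0, -0.05, 0, 0, 0, -0.1, 0, 0, 0, -0.1, 0, 0, 0, -0.1, 0, 0, 0, -0.1, 0, 0, 0, -0.1, 0, 0, 0, -0.1, 0, 0, 0, -0.1, 0, 0, 0, -0.1, 0, 0, 0, -0.1])

```text
t: 9.85
eef_pos: [670.9, -12.9, 220.8]
tcp_rot: [3.139, 0.0, 1.534]
ft_force: [8.5, 0.3, -1.6]
opening: 0.369
grip_force: 30.0
```

move_arm(moves=[0, 0, 0, -0.1, 0, 0, 0, -0.1, 0, 0, 0, -0.1, 0, 0, 0, -0.1, 0, 0, 0, -0.1, 0, 0, 0, -0.1, 0, 0, 0, -0.1, 0, 0, 0, -0.1, 0, 0, 0, -0.1, 0, 0, 0, -0.1])

```text
t: 11.1
eef_pos: [672.2, -11.8, 220.8]
tcp_rot: [3.14, 0.006, 3.105]
ft_force: [13.8, 6.5, -4.9]
opening: 0.37
grip_force: 30.0
```

move_arm(moves=[0, 0, 0, -0.1, 0, 0, 0, -0.1, 0, 0, 0, -0.1, 0, 0, 0, -0.04, 0, 0, 0, 0, 0, 0, 0, 0, 0, 0, 0, 0])

```text
t: 11.98
eef_pos: [672.1, -11.1, 220.8]
tcp_rot: [-3.141, 0.006, -2.649]
ft_force: [13.9, 8.8, -4.7]
opening: 0.369
grip_force: 30.0
```

```bash
python3 -c "
from h import *
to([670,-13.5,257])
im=cv2.cvtColor(shot('wrist'),cv2.COLOR_RGB2BGR)
s=cv2.cvtColor(shot('scene'),cv2.COLOR_RGB2BGR)
x=im[:,:400]
y=cv2.resize(s[115:285,115:245],(384*130//170,384),interpolation=2)
cv2.imwrite('pics/c5.png',cv2.convertScaleAbs(np.hstack([x,y]),alpha=1.5))
"
```

```text
t 11.97 [672.1 -11.1 220.8] yaw [-3.141  0.006 -2.649] j [-0.12  0.53  1.39  0.    1.22 -2.18] F [13.9  8.8 -4.7] need [ 0.018 -0.008 -0.242]
```

View pics/c5.png

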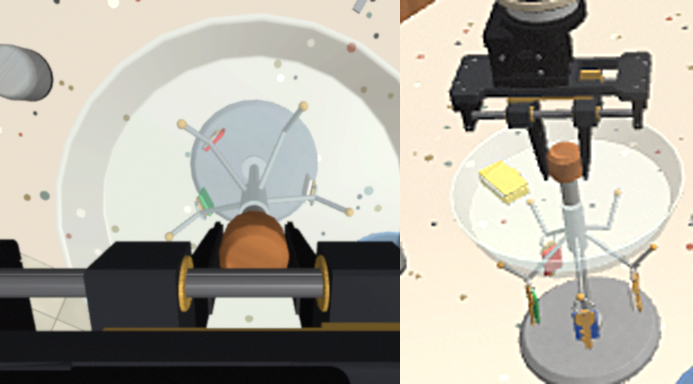

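```bash
python3 -c "
from h import *
for u in((302,105),(180,125),(350,212)):
  p=onz('wrist',u,159)[:2]-[669.5,-12.5];print(p,np.degrees(np.arctan2(p[1],p[0])))
p=onz('scene',(115+130*(532-400)/225,115+190*170/384),159);print(p)"
```

```text
[-83.78732389  -2.49491717] -178.2944198334376
[-22.96966477 -82.53641863] -105.5517429509949
[-25.66225744  80.85763497] 107.60817914035103
[608.00472559 -61.0501494  159.        ]
```

The free hook faces front at -178° and step 1 is held. I'll open, rise and travel to bunch A, turning the tool to yaw pi.

move_arm(moves=[0, 0, 0, 0, 0, 0, 0, 0, 0, 0, 0, 0, 0, 0, 0, 0, 0, 0, -0.1, 0, 0, 0, -0.25, 0, 0, 0, -0.35, 0, 0, 0, 0, 0], claw=75)

```text
t: 13.08
eef_pos: [670.7, -12.8, 331.2]
tcp_rot: [-3.137, 0.007, -2.649]
ft_force: [-0.1, 0.3, -0.6]
opening: 0.789
grip_force: 0.0
```

move_arm(moves=[0, 0, -0.1, 0.1, 0, 0, 0, 0.1, 0, 0, 0, 0.113, 0, 0, 0, 0])

```text
t: 13.58
eef_pos: [669.5, -12.7, 340.5]
tcp_rot: [3.141, -0.0, -3.14]
ft_force: [0.4, -0.5, 0.2]
opening: 0.788
grip_force: 0.0
```

```bash
python3 -c "
from h import *
to([440,205,130])"
```

```text
t 13.57 [669.5 -12.7 340.5] yaw [ 3.141 -0.    -3.14 ] j [-0.12  0.46  1.2   0.    1.49 -1.69] F [ 0.4 -0.5  0.2] need [1.527 1.454 1.404]
```

move_arm(moves=[0.25, 0.24, 0, 0, 0.25, 0.24, 0.05, 0, 0.25, 0.24, 0.1, 0, 0.25, 0.24, 0.15, 0, 0.25, 0.24, 0.3, 0, 0.25, 0.24, 0.3, 0, 0.02, 0.01, 0.3, 0, 0, 0, 0.2, 0, 0, 0, 0, 0, 0, 0, 0, 0])

```text
t: 14.82
eef_pos: [449.0, 198.2, 139.9]
tcp_rot: [3.141, 0.001, -3.139]
ft_force: [0.5, 0.2, 0.8]
opening: 0.788
grip_force: 0.0
```

```bash
python3 -c "
from h import *
to([440,205,130])
im=shot('wrist','w3.png')
for q in([444,205,12],[485,203,3]):print(proj('wrist',q))"
```

```text
t 14.82 [449.  198.2 139.9] yaw [ 3.141e+00  1.000e-03 -3.139e+00] j [ 0.28  0.36  1.93  0.    0.85 -1.29] F [0.5 0.2 0.8] need [0.06  0.045 0.066]
[261.5223848  176.39639283]
[259.26681812 210.36774647]
```

View pics/w3.png

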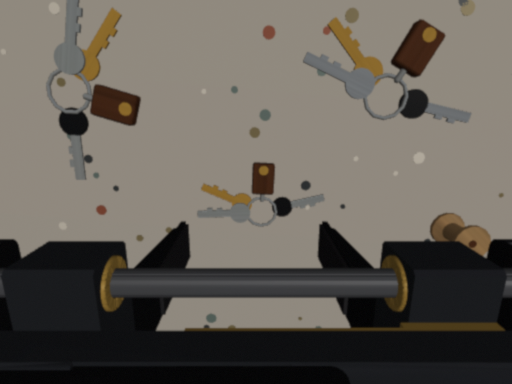

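The wrist view shows bunch A in the middle: fob centre (263,178), ring (261,212), fob pointing at the robot. B is at left and C at right, and the fingertips are at (188,222) and (321,222). I'll compute the fob pose and tip offset numerically.

```bash
python3 -c "
from h import *
im=cv2.imread('pics/w3.png');hsv=cv2.cvtColor(im,cv2.COLOR_BGR2HSV)
b=im.astype(int);m=((b[...,2]-b[...,0]>15)&(b[...,2]<110)&(hsv[...,0]<14)).astype(np.uint8);m[:,:230]=0;m[:,300:]=0;m[:150]=0;m[205:]=0
m=cv2.morphologyEx(m,cv2.MORPH_CLOSE,np.ones((7,7)))
c=max(cv2.findContours(m,0,1)[0],key=cv2.contourArea);r=cv2.minAreaRect(c);print(r)
P=np.array([onz('wrist',p,10)[:2] for p in cv2.boxPoints(r)]);print(P.round(1),P.mean(0))
print('ring',onz('wrist',(261.5,211.5),2))
st=monitor.state();M=R.from_euler('xyz',st['tcp_rot']).as_matrix();p=st['eef_pos']
for h in(0,20,30,35,40):
  print(h,[proj('wrist',p+M@[10*s,d,-h]).round(1) for d in(-37.5,37.5) for s in(1,-1)])
"
```

```text
((262.6982421875, 178.12930297851562), (22.196924209594727, 31.416282653808594), 3.3664605617523193)
[[463.1 193.4]
 [428.6 195.4]
 [430.  219. ]
 [464.5 217.6]] [446.53806948 206.33093767]
ring [486.66494796 205.56447028   2.        ]
0 [array([200.4, 207.5]), array([201.7, 235.2]), array([311.9, 207.4]), array([310.6, 235.2])]
20 [array([195.1, 217.1]), array([196.6, 247.3]), array([317.8, 217.1]), array([316.1, 247.3])]
30 [array([191.9, 222.7]), array([193.6, 254.3]), array([321.2, 222.7]), array([319.3, 254.3])]
35 [array([190.3, 225.7]), array([192.1, 258.1]), array([323. , 225.7]), array([321.1, 258.1])]
40 [array([188.5, 228.9]), array([190.4, 262. ]), array([325. , 228.9]), array([322.9, 262. ])]
```

move_arm(moves=[0.073, 0.052, 0.2, 0, 0, 0, 0.3, 0, 0, 0, 0.3, 0, 0, 0, 0.2, 0, 0, 0, 0, 0, 0, 0, 0, 0], claw=50)

```text
t: 15.62
eef_pos: [438.3, 206.2, -9.7]
tcp_rot: [3.141, 0.002, -3.141]
ft_force: [0.1, -0.9, 0.6]
opening: 0.524
grip_force: 0.0
```

```bash
python3 -c "
from h import *
to([438,206.3,-28])
im=shot('wrist')
cv2.imwrite('pics/w4.png',im[:,:,::-1])
hsv=cv2.cvtColor(im,cv2.COLOR_RGB2HSV);b=im.astype(int)
m=((b[...,0]-b[...,2]>15)&(b[...,0]<110)&(hsv[...,0]<14)).astype(np.uint8);m[:,:180]=0;m[:,340:]=0;m[:110]=0;m[330:]=0
m=cv2.morphologyEx(m,cv2.MORPH_CLOSE,np.ones((9,9)))
c=max(cv2.findContours(m,0,1)[0],key=cv2.contourArea);r=cv2.minAreaRect(c);print(r,np.array([onz('wrist',p,10)[:2] for p in cv2.boxPoints(r)]).round(1).tolist())
"
```

```text
t 15.62 [438.3 206.2  -9.7] yaw [ 3.141e+00  2.000e-03 -3.141e+00] j [ 0.3   0.6   2.07  0.    0.47 -1.27] F [ 0.1 -0.9  0.6] need [0.002 0.001 0.122]
((256.9338684082031, 242.05838012695312), (38.17551040649414, 52.14824676513672), 3.5763344764709473) [[462.1, 193.4], [427.0, 195.9], [428.6, 219.2], [463.8, 217.8]]
```

move_arm(moves=[0, 0, 0.03, 0, 0, 0, 0.03, 0, 0, 0, 0.03, 0, 0, 0, 0, 0])

```text
t: 16.18
eef_pos: [437.2, 205.9, -25.1]
tcp_rot: [-3.141, -0.001, -3.141]
ft_force: [-1.0, 0.3, -1.4]
opening: 0.522
grip_force: 0.0
```

move_arm(moves=[0, 0, 0.015, 0, 0, 0, 0.01, 0, 0, 0, 0, 0])

```text
t: 16.55
eef_pos: [437.3, 205.9, -28.6]
tcp_rot: [3.142, -0.0, -3.141]
ft_force: [-0.1, -0.2, 1.0]
opening: 0.526
grip_force: 0.0
```

move_arm(moves=[0, 0, 0.01, 0, 0, 0, 0, 0])

```text
t: 16.8
eef_pos: [437.4, 205.9, -30.0]
tcp_rot: [3.142, -0.0, -3.141]
ft_force: [-0.2, 0.5, -0.4]
opening: 0.531
grip_force: 0.0
```

move_arm(moves=[0, 0, 0, 0, 0, 0, 0, 0, 0, 0, 0, 0, 0, 0, 0, 0, 0, 0, 0, 0, 0, 0, 0, 0], claw=10)

```text
t: 17.55
eef_pos: [437.4, 205.9, -29.9]
tcp_rot: [3.142, 0.0, -3.141]
ft_force: [-0.2, 0.2, 0.6]
opening: 0.249
grip_force: 29.9
```

```bash
cat >> h.py <<'E'
def brass(n,box=None):
    im=shot(n);h=cv2.cvtColor(im,cv2.COLOR_RGB2HSV)
    m=((h[...,0]>14)&(h[...,0]<26)&(h[...,1]>150)&(h[...,2]>60)).astype(np.uint8)
    k,l,s,c=cv2.connectedComponentsWithStats(m)
    print(n,[(c[i].round(1).tolist(),s[i].tolist()) for i in range(1,k) if s[i,4]>6]);return im
E
python3 -c "
from h import *
to([438,206.3,146])
cv2.imwrite('pics/w5.png',brass('wrist')[:,:,::-1]);cv2.imwrite('pics/s5.png',brass('scene')[:,:,::-1])
"
```

```text
t 17.55 [437.4 205.9 -29.9] yaw [ 3.142  0.    -3.141] j [ 0.3   0.64  2.08  0.    0.42 -1.27] F [-0.2  0.2  0.6] need [-0.004  0.003 -1.173]
wrist [([462.8, 30.1], [422, 0, 78, 63, 2157]), ([488.4, 72.7], [486, 70, 7, 7, 24]), ([253.4, 247.1], [244, 238, 20, 19, 289]), ([205.9, 267.4], [202, 256, 10, 28, 159]), ([302.3, 284.5], [297, 257, 10, 54, 309]), ([205.0, 301.0], [201, 290, 10, 21, 144]), ([228.3, 299.8], [227, 298, 5, 6, 16]), ([234.8, 305.1], [234, 303, 3, 6, 10]), ([293.9, 326.9], [82, 323, 316, 7, 1010])]
scene [([490.9, 13.1], [468, 5, 44, 12, 89]), ([272.2, 192.9], [265, 190, 16, 8, 30]), ([348.6, 217.5], [344, 211, 12, 14, 32]), ([289.2, 235.0], [283, 231, 14, 9, 24]), ([172.7, 249.0], [172, 245, 2, 10, 13]), ([193.9, 256.7], [193, 254, 4, 6, 7]), ([196.9, 264.4], [196, 261, 3, 8, 10])]
```

move_arm(moves=[0, 0, -0.05, 0, 0, 0, -0.1, 0, 0, 0, -0.2, 0, 0, 0, -0.25, 0, 0, 0, -0.25, 0, 0, 0, -0.2, 0, 0, 0, -0.15, 0, 0, 0, 0, 0, 0, 0, 0, 0])

```text
t: 18.77
eef_pos: [436.9, 205.8, 149.7]
tcp_rot: [-3.142, -0.0, -3.141]
ft_force: [0.5, -0.2, -0.9]
opening: 0.25
grip_force: 29.9
```

```bash
python3 -c "
from h import *
to([485,-14.5,150])
cv2.imwrite('pics/w6.png',brass('wrist')[:,:,::-1]);cv2.imwrite('pics/s6.png',brass('scene')[:,:,::-1])
"
```

```text
t 18.77 [436.9 205.8 149.7] yaw [-3.142 -0.    -3.141] j [ 0.3   0.33  1.94  0.    0.87 -1.27] F [ 0.5 -0.2 -0.9] need [-0.32  -1.469 -0.002]
wrist [([97.7, 60.5], [81, 26, 37, 68, 806]), ([342.9, 63.3], [318, 35, 52, 54, 719]), ([413.8, 50.1], [407, 43, 15, 15, 177]), ([122.4, 121.1], [116, 114, 14, 15, 160]), ([253.4, 247.2], [244, 238, 20, 19, 286]), ([206.0, 267.1], [202, 256, 10, 27, 156]), ([302.2, 284.1], [296, 257, 11, 54, 321]), ([205.1, 301.0], [201, 290, 10, 21, 138]), ([228.3, 299.8], [227, 298, 5, 6, 16]), ([234.8, 305.1], [234, 303, 3, 6, 10]), ([286.9, 327.3], [82, 323, 316, 8, 1165])]
scene [([468.9, 5.0], [465, 3, 8, 5, 10]), ([493.7, 14.0], [472, 8, 40, 9, 71]), ([293.0, 186.9], [286, 183, 16, 9, 27]), ([271.8, 193.0], [265, 191, 15, 6, 25]), ([348.7, 217.7], [343, 211, 13, 14, 26]), ([218.7, 240.9], [218, 239, 2, 5, 7]), ([172.7, 249.0], [172, 245, 2, 10, 13]), ([194.5, 257.7], [193, 254, 5, 9, 12]), ([197.3, 265.6], [196, 264, 3, 5, 9])]
```

```bash
python3 -c "
from h import *
p=onz('scene',(289.2,235),2);print(p,proj('scene',p+[0,0,179.6]))
to([495,-14.5,155])"
```

```text
[468.72437987 166.10527348   2.        ] [293.13455947 186.99438718]
t 18.88 [436.9 205.8 149.2] yaw [-3.141e+00 -1.000e-03 -3.141e+00] j [ 0.3   0.33  1.94  0.    0.87 -1.27] F [ 0.5 -0.1 -1.1] need [-0.386 -1.469 -0.038]
```

move_arm(moves=[-0.1, -0.2, 0, 0, -0.1, -0.25, 0, 0, -0.05, -0.3, 0, 0, 0, -0.3, 0, 0, 0, -0.25, 0, 0, 0, -0.17, 0, 0, 0, 0, 0, 0, 0, 0, 0, 0])

```text
t: 19.88
eef_pos: [474.8, -14.0, 149.5]
tcp_rot: [3.141, -0.001, -3.141]
ft_force: [0.3, 0.2, -0.9]
opening: 0.255
grip_force: 29.9
```

```bash
python3 -c "
from h import *
to([533,-14.7,148])
im=shot('wrist');cv2.imwrite('pics/w7.png',im[:,:,::-1])
to([0,0,0])"
```

```text
t 19.88 [474.8 -14.  149.5] yaw [ 3.141e+00 -1.000e-03 -3.141e+00] j [-0.17  0.32  1.96  0.    0.86 -1.74] F [ 0.3  0.2 -0.9] need [-0.388 -0.005  0.01 ]
t 19.93 [474.9 -13.8 149.7] yaw [ 3.141e+00 -1.000e-03 -3.140e+00] j [-0.17  0.32  1.95  0.    0.86 -1.74] F [ 0.3  0.1 -0.5] need [3.165 0.096 1.   ]
```

```bash
python3 -c "
from h import *
for q in([585.7,-15,159],[524,-14,182]):print(proj('wrist',q),proj('top',q),proj('scene',q))
brass('top');brass('scene')"
```

```text
[254.16519418 366.86829857] [272.27111259 184.63898627] [210.77390974 199.32325223]
[255.97533912 313.79761138] [273.58037072 203.40929949] [222.65449086 179.44988894]
top [([234.7, 116.0], [234, 115, 3, 3, 7]), ([348.0, 217.3], [336, 209, 25, 18, 274]), ([138.1, 223.7], [131, 218, 15, 12, 97]), ([176.4, 281.6], [168, 275, 17, 16, 77]), ([155.0, 286.2], [153, 284, 5, 5, 17])]
scene [([468.5, 4.4], [465, 2, 7, 6, 12]), ([480.0, 11.3], [475, 10, 10, 4, 12]), ([497.3, 14.8], [485, 12, 27, 5, 61]), ([273.0, 192.6], [265, 189, 18, 8, 28]), ([348.7, 217.7], [343, 211, 13, 14, 26]), ([172.4, 247.9], [171, 242, 3, 13, 16]), ([194.5, 257.7], [193, 254, 5, 9, 12]), ([197.1, 265.9], [196, 264, 3, 5, 7])]
```

```bash
python3 -c "
from h import *
im=shot('scene');h=cv2.cvtColor(im,cv2.COLOR_RGB2HSV)[...,1].astype(int)
for a in(-105.6,-177.6,110.4,38.4,-33.6):
  q=[669.5+85*np.cos(np.radians(a)),-12.5+85*np.sin(np.radians(a)),159];u=proj('scene',q)
  x,y=u.round().astype(int);w=h[y-6:y+7,x-6:x+7].astype(float);w=np.clip(w-np.median(w)-15,0,None);g=np.indices(w.shape)-6
  print(a,u.round(1),(g[1]*w).sum()/w.sum()+x,(g[0]*w).sum()/w.sum()+y,w.max())"
```

```text
-105.6 [172.  204.1] 168.77114870881567 200.26758682101513 88.0
-177.6 [210.7 199. ] 211.1993670886076 199.6360759493671 70.0
110.4 [227.7 222.4] 226.91927083333334 223.91145833333334 123.0
38.4 [196.4 245.1] 194.56179775280899 246.03290529695025 151.0
-33.6 [160.3 231.9] 159.07027027027027 231.87972972972972 136.0
```

move_arm(moves=[-0.1, -0.003, 0, 0, -0.1, -0.003, 0, 0, -0.1, 0, 0.01, 0, -0.06, 0, 0, 0, -0.028, 0, 0, 0, 0, 0, 0, 0, 0, 0, 0, 0])

```text
t: 20.95
eef_pos: [532.9, -15.4, 148.6]
tcp_rot: [3.141, -0.0, -3.141]
ft_force: [0.4, 0.4, -0.9]
opening: 0.254
grip_force: 29.9
```

```bash
python3 -c "
from h import *
to([533,-14.7,140])
im=shot('scene');cv2.imwrite('pics/s8.png',im[:,:,::-1])"
```

```text
t 20.95 [532.9 -15.4 148.6] yaw [ 3.141 -0.    -3.141] j [-0.15  0.4   1.82  0.    0.92 -1.72] F [ 0.4  0.4 -0.9] need [-0.001  0.005  0.057]
```

move_arm(moves=[0, 0.004, 0.02, 0, 0, 0, 0.02, 0, 0, 0, 0, 0, 0, 0, 0, 0])

```text
t: 21.5
eef_pos: [533.3, -14.8, 142.5]
tcp_rot: [3.142, 0.0, -3.141]
ft_force: [0.5, 0.3, -0.3]
opening: 0.25
grip_force: 29.9
```

move_arm(moves=[0, 0, 0.015, 0, 0, 0, 0, 0, 0, 0, 0, 0])

```text
t: 21.88
eef_pos: [533.2, -14.8, 140.3]
tcp_rot: [3.142, 0.0, -3.141]
ft_force: [0.7, -0.9, -0.6]
opening: 0.247
grip_force: 29.9
```

move_arm(moves=[0, 0, 0.015, 0, 0, 0, 0, 0])

```text
t: 22.12
eef_pos: [533.1, -14.8, 137.8]
tcp_rot: [3.141, -0.0, -3.141]
ft_force: [1.0, -0.1, -1.2]
opening: 0.248
grip_force: 29.9
```

move_arm(moves=[0, 0, 0.015, 0, 0, 0, 0, 0])

```text
t: 22.38
eef_pos: [533.1, -14.8, 135.6]
tcp_rot: [3.141, -0.0, -3.141]
ft_force: [0.1, 0.4, -0.9]
opening: 0.253
grip_force: 29.9
```

move_arm(moves=[0, 0, 0.015, 0, 0, 0, 0, 0])

```text
t: 22.62
eef_pos: [533.2, -14.8, 133.3]
tcp_rot: [3.141, -0.0, -3.141]
ft_force: [0.1, -0.2, -0.9]
opening: 0.251
grip_force: 29.9
```

move_arm(moves=[0, 0, 0.015, 0, 0, 0, 0, 0])

```text
t: 22.88
eef_pos: [533.4, -14.9, 131.5]
tcp_rot: [-3.142, 0.001, -3.141]
ft_force: [-0.6, -0.2, 4.4]
opening: 0.248
grip_force: 32.0
```

move_arm(moves=[0, 0, 0.015, 0, 0, 0, 0, 0])

```text
t: 23.12
eef_pos: [533.8, -15.0, 131.3]
tcp_rot: [-3.141, 0.003, -3.141]
ft_force: [-11.1, 0.2, 25.7]
opening: 0.25
grip_force: 43.0
```

move_arm(moves=[0, 0, 0.015, 0, 0, 0, 0, 0])

```text
t: 23.38
eef_pos: [534.1, -15.1, 131.1]
tcp_rot: [-3.14, 0.006, -3.141]
ft_force: [-21.2, -0.5, 47.4]
opening: 0.251
grip_force: 53.8
```

```bash
python3 -c "
from h import *
s=monitor.state();print(s['ft_force'],s['moment'],s['eef_pos'])
im=shot('wrist');cv2.imwrite('pics/w8.png',im[:,:,::-1]);s=shot('scene');cv2.imwrite('pics/s9.png',s[:,:,::-1])"
```

```text
[-21.22565109  -0.47514369  47.35968427] [0.10759429 1.17772191 0.04235762] [534.10526999 -15.10163859 131.13492952]
```

move_arm(moves=[0, 0, -0.02, 0, 0, 0, -0.025, 0, 0, 0, 0, 0])

```text
t: 23.85
eef_pos: [533.3, -14.8, 133.4]
tcp_rot: [3.141, -0.0, -3.141]
ft_force: [-0.5, -0.3, -0.6]
opening: 0.25
grip_force: 29.9
```

```bash
python3 -c "
from h import *
s=monitor.state();print(s['ft_force'],s['moment'],s['eef_pos'])
brass('wrist');
im=shot('scene');cv2.imwrite('pics/s10.png',im[:,:,::-1])"
```

```text
[-0.45441592 -0.34006171 -0.61161323] [0.02908507 0.03811207 0.011451  ] [533.26638217 -14.804553   133.40165827]
wrist [([345.9, 13.1], [339, 5, 15, 17, 213]), ([20.3, 156.9], [0, 130, 46, 52, 1791]), ([253.3, 247.2], [244, 238, 20, 19, 289]), ([206.0, 267.1], [202, 256, 10, 27, 154]), ([302.3, 284.4], [296, 257, 11, 54, 312]), ([205.1, 300.9], [201, 289, 10, 22, 142]), ([228.7, 298.9], [227, 298, 5, 3, 11]), ([235.8, 303.2], [234, 301, 5, 6, 12]), ([257.3, 312.3], [253, 307, 10, 11, 95]), ([294.0, 326.9], [82, 323, 316, 7, 1011])]
```

```bash
python3 -c "
from h import *
print(onz('wrist',(257.3,312.3),159),proj('wrist',[585.7,-15,159]))
st=monitor.state();M=R.from_euler('xyz',st['tcp_rot']).as_matrix();p=st['eef_pos']
C=p+[49.2,-.3,31.5];print('ring',C)
print([proj('wrist',C+[r*np.cos(a),r*np.sin(a),0]).round() for r in(15,) for a in np.arange(0,6.3,np.pi/2)])
im=shot('wrist');c=im[290:335:2,225:290:2].astype(int)
for r in c: print(' '.join('%3d'%v.mean() for v in r))"
```

```text
[585.7259884  -14.11813496 159.        ] [255.930587   312.26418145]
ring [582.31533231 -15.07588575 164.56622403]
[array([256., 334.]), array([280., 313.]), array([256., 292.]), array([232., 313.]), array([256., 334.])]
 62  62  61  61  62  62  62  62  62  62  62  62  61  62  62  62  62  62  62  61  62  61  62  62  62  62  61  61  62  62  62  61  62
 61  61  60  60  61  61  61  61  60  61  61  60  60  60  60  61  61  61  60  61  61  61  61  61  61  61  61  60  61  60  60  61  60
 56  56  56  56  56  56  56  56  55  55  56  56  56  56  56  56  55  56  56  56  56  56  56  56  56  56  56  56  56  56  56  56  56
 43  44  50  51  49  50  52  50  50  47  48  53  51  51  49  51  51  52  51  52  52  51  48  50  52  52  45  42  42  43  44  42  42
 25  42  87  87  84 100 102  92  89  67  85 103 102 103  90  94  98 103 102 103 105 100  74  83 102 106  75  29  17  30  29  13  12
 22  52  92  89 106 109 100  98  92  85 109 111 110 114 110 106 107 111 110 110 113 112  99  88  76 110 113  81  16  29  28   5   6
 22  48  82 107 108  96  96  97  93 103 109 111 110 112  87  69  74  88 107 111 113 113
[... 1456 characters left out ...]
  94  87  73  95 110  96  95  88  26   4
110 110 108 102 112 106  88  90  94  93  92  93  93  67  58  85 112 106  78  92  95  95  94  88  74  96 108 102  94  95  93  43   9
 71  71  70  66  73  73  67  64  66  67  66  66  66  58  56  64  73  71  62  66  67  66  67  62  63  70  72  66  67  67  67  54  50
 43  43  42  42  43  43  42  42  43  42  42  43  42  43  43  42  42  42  42  43  43  43  42  42  42  43  42  42  42  43  42  43  42
 17  17  17  16  16  17  16  17  17  16  16  18  17  16  16  16  16  17  16  17  16  16  16  16  17  17  15  15  16  17  17  16  17
 16  15  15  16  15  16  16  14  16  15  15  16  16  14  15  15  16  16  16  16  16  15  15  15  16  15  14  16  15  15  15  16  16
```

move_arm(moves=[0, 0, 0, 0, 0, 0, 0, 0, 0, 0, 0, 0, 0, 0, 0, 0, 0, 0, 0, 0, 0, 0, 0, 0, 0, 0, 0, 0], claw=60)

```text
t: 24.88
eef_pos: [533.2, -14.8, 133.5]
tcp_rot: [3.141, 0.0, -3.141]
ft_force: [0.0, 0.2, -0.5]
opening: 0.627
grip_force: 0.0
```

```bash
python3 -c "
from h import *
im=shot('wrist');cv2.imwrite('pics/w11.png',im[:,:,::-1]);brass('wrist');s=brass('scene');cv2.imwrite('pics/s11.png',s[:,:,::-1])
print(proj('wrist',[585.7,-15,159]),proj('wrist',[610,-15,110]),proj('scene',[610,-15,70]),proj('scene',[610,-15,110]))
a=cv2.imread('pics/s10.png').astype(int);d=np.abs(s[:,:,::-1].astype(int)-a).sum(2)>50
k,l,st,c=cv2.connectedComponentsWithStats(d.astype(np.uint8));print([(c[i].round().tolist(),st[i].tolist()) for i in range(1,k) if st[i,4]>15])
to([460,-15,133])"
```

```text
wrist [([346.0, 13.1], [339, 5, 15, 17, 213]), ([20.3, 156.9], [0, 130, 46, 52, 1792]), ([218.4, 258.4], [205, 248, 26, 20, 212]), ([272.2, 251.5], [267, 248, 12, 8, 78]), ([138.1, 283.4], [129, 256, 22, 55, 559]), ([370.1, 284.0], [358, 257, 21, 54, 458]), ([364.0, 326.2], [155, 306, 318, 24, 1052]), ([257.3, 312.1], [253, 307, 10, 11, 92])]
scene [([494.0, 14.1], [475, 10, 37, 7, 73]), ([272.6, 192.8], [265, 189, 18, 8, 28]), ([349.0, 218.0], [343, 211, 13, 14, 24]), ([172.4, 247.9], [171, 242, 3, 13, 16]), ([196.0, 261.4], [193, 254, 7, 15, 22])]
[255.96400167 311.66004924] [255.47167643 300.69615179] [208.49833199 229.34439314] [207.30170829 218.69106102]
[([217.0, 177.0], [193, 153, 46, 49, 1001]), ([237.0, 154.0], [234, 152, 7, 7, 18]), ([211.0, 223.0], [197, 215, 25, 17, 143]), ([227.0, 232.0], [223, 229, 9, 7, 21]), ([220.0, 248.0], [217, 244, 6, 9, 23])]
t 25.02 [533.2 -14.8 133.5] yaw [ 3.142  0.    -3.141] j [-0.15  0.42  1.84  0.    0.88 -1.72] F [-0.2 -0.5 -0.5] need [ 0.488 -0.001  0.004]
```

```bash
python3 -c "
from h import *
for u in((272.2,251.5),(218.4,258.4)):
  print([onz('wrist',u,z).round() for z in(20,60,80,100)])
im=cv2.imread('pics/s11.png')
for y in range(212,236,2): print(y,[tuple(im[y,x]) for x in range(198,222,4)])
"|sed 's/np.uint8//g'
```

```text
[array([608.,   4.,  20.]), array([590.,   1.,  60.]), array([580.,  -0.,  80.]), array([571.,  -1., 100.])]
[array([617., -55.,  20.]), array([597., -50.,  60.]), array([587., -48.,  80.]), array([577., -45., 100.])]
212 [((156), (166), (166)), ((157), (168), (168)), ((157), (167), (168)), ((158), (168), (168)), ((155), (164), (165)), ((155), (164), (165))]
214 [((152), (159), (158)), ((127), (130), (125)), ((110), (111), (106)), ((158), (168), (168)), ((156), (165), (165)), ((156), (165), (165))]
216 [((105), (105), (101)), ((99), (111), (114)), ((114), (114), (109)), ((134), (139), (136)), ((156), (166), (166)), ((155), (165), (165))]
218 [((171), (173), (168)), ((85), (102), (108)), ((107), (141), (157)), ((161), (171), (173)), ((159), (169), (169)), ((156), (165), (166))]
220 [((95), (102), (103)), ((89), (105), (109)), ((84), (102), (107)), ((110), (114), (117)), ((140), (146), (146)), ((156), (164), (165))]
222 [((143), (149), (149)), ((126), (127), (120)), ((140), (152), (155)), ((88), (93), (98)), ((76), (76), (72)), ((166), (172), (168))]
224 [((152), (159), (158)), ((159), (168), (168)), ((151), (153), (148)), ((76), (80), (84)), ((109), (109), (105)), ((101), (101), (96))]
226 [((158), (167), (169)), ((157), (165), (168)), ((140), (144), (141)), ((114), (117), (113)), ((96), (98), (99)), ((61), (62), (58))]
228 [((165), (171), (170)), ((153), (159), (156)), ((140), (145), (143)), ((118), (120), (115)), ((72), (83), (91)), ((56), (63), (76))]
230 [((141), (145), (144)), ((140), (144), (142)), ((140), (145), (142)), ((124), (133), (134)), ((103), (105), (101)), ((35), (44), (65))]
232 [((143), (148), (146)), ((142), (147), (143)), ((123), (131), (135)), ((123), (132), (136)), ((165), (183), (192)), ((64), (65), (66))]
234 [((128), (137), (140)), ((119), (128), (132)), ((135), (145), (148)), ((147), (162), (171)), ((149), (163), (172)), ((135), (142), (147))]
```

```bash
python3 -c "
from h import *
def br(f,x0,x1,y0,y1):
  im=cv2.imread('pics/'+f).astype(int)[y0:y1,x0:x1];m=((im[...,2]-im[...,0]>18)&(im[...,2]<105)).astype(np.uint8)
  k,l,s,c=cv2.connectedComponentsWithStats(m);L=[(c[i]+[x0,y0],s[i]) for i in range(1,k) if s[i,4]>4];print(f,L);return max(L,key=lambda t:t[1][4])[0]
s=br('s11.png',196,236,210,240);w=br('w11.png',225,310,235,300)
a,d=ray('wrist',w);b,e=ray('scene',s);x=np.linalg.lstsq(np.c_[d,-e],b-a,rcond=None)[0];print(a+d*x[0],b+e*x[1])
"
```

```text
s11.png [(array([217.875, 228.875]), array([21, 18,  3,  3,  8], dtype=int32))]
w11.png [(array([272.77678571, 260.79166667]), array([ 34,  16,  29,  17, 336], dtype=int32)), (array([226.8, 258. ]), array([ 0, 21,  4,  5,  5], dtype=int32)), (array([229.33333333, 267.42857143]), array([ 0, 31, 10,  3, 21], dtype=int32))]
[595.81372188   1.40414491  67.1992801 ] [594.14681985   4.8731282   66.59422167]
```

The fob triangulates to about (595, 3, 67), so the bunch is hanging from the front hook. I'll retreat, rise, turn the tool back and go to the knob.

move_arm(moves=[0.05, 0, 0, 0, 0.15, 0, 0, 0, 0.2, 0, 0, 0, 0.15, 0, -0.1, 0.1, 0, 0, -0.3, 0.1, 0, 0, -0.35, 0.1, 0, 0, -0.35, 0.1, 0, 0, -0.3, 0.1, 0, 0, 0, 0.1, 0, 0, 0, 0.1], claw=75)

```text
t: 26.28
eef_pos: [450.2, -14.9, 343.9]
tcp_rot: [3.141, 0.001, 2.038]
ft_force: [-0.5, -0.6, -0.7]
opening: 0.789
grip_force: 0.0
```

```bash
python3 -c "
from h import *
to([669.5,-12.5,340])"
```

```text
t 26.27 [450.2 -14.9 343.9] yaw [3.141e+00 1.000e-03 2.038e+00] j [-0.18  0.09  1.7   0.    1.35 -0.65] F [-0.5 -0.6 -0.7] need [-0.644  1.313  0.028]
```

move_arm(moves=[-0.129, 0.262, 0, 0, -0.129, 0.262, 0, 0, -0.129, 0.262, 0, 0, -0.129, 0.262, 0, 0, -0.128, 0.265, 0, 0, 0, 0, 0, 0.1, 0, 0, 0, 0.1, 0, 0, 0, 0.1, 0, 0, 0, 0.1, 0, 0, 0, 0])

```text
t: 27.52
eef_pos: [669.7, -11.4, 343.4]
tcp_rot: [-3.141, -0.0, 1.415]
ft_force: [0.5, 0.0, 0.4]
opening: 0.791
grip_force: 0.0
```

```bash
python3 -c "
from h import *
to([669.5,-12.5,220.5])
im=shot('wrist');hsv=cv2.cvtColor(im,cv2.COLOR_RGB2HSV)
cv2.imwrite('pics/w12.png',im[:,:,::-1])
m=((hsv[...,0]<14)&(hsv[...,1]>110)&(hsv[...,2]>40)).astype(np.uint8)
n,l,s,c=cv2.connectedComponentsWithStats(m)
print([(c[i].round(),s[i],onz('wrist',c[i],275).round(1)) for i in range(1,n) if s[i,4]>60])
a=np.radians(-178);print(proj('wrist',[669.5+85*np.cos(a),-12.5+85*np.sin(a),159]));brass('wrist')"
```

```text
t 27.52 [669.7 -11.4 343.4] yaw [-3.141 -0.     1.415] j [-0.12  0.46  1.19  0.    1.49  0.04] F [0.5 0.  0.4] need [-0.007  0.     0.819]
[(array([ 71., 144.]), array([ 63, 130,  17,  26, 337], dtype=int32), array([522.9,  55.4, 275. ])), (array([255., 194.]), array([ 236,  173,   38,   42, 1225], dtype=int32), array([671. , -11.9, 275. ]))]
[186.9921817  183.44507508]
wrist [([69.8, 134.9], [66, 131, 9, 9, 70]), ([45.2, 154.2], [25, 144, 40, 19, 221]), ([105.1, 284.7], [100, 256, 15, 55, 247]), ([396.6, 283.5], [382, 256, 26, 55, 659]), ([186.2, 308.1], [175, 297, 24, 25, 493]), ([397.6, 327.5], [187, 323, 317, 8, 1216])]
```

```bash
python3 -c "
from h import *
print(onz('wrist',(71,144),10),proj('wrist',[595,3,67]))
im=cv2.imread('pics/w12.png').astype(int)
x,y=proj('wrist',[595,3,67]).astype(int);c=im[y-40:y+41,x-40:x+41];m=((c[...,2]-c[...,0]>15)&(c[...,2]<120)).astype(np.uint8)
k,l,s,cc=cv2.connectedComponentsWithStats(m);print([(cc[i]+[x-40,y-40],s[i,4]) for i in range(1,k) if s[i,4]>8])
s=shot('scene');cv2.imwrite('pics/s12.png',s[:,:,::-1]);d=np.abs(s[:,:,::-1].astype(int)-cv2.imread('pics/s11.png')).sum(2)[205:260,190:240]>60;print(d.sum())"
```

```text
[367.93752573  52.93128079  10.        ] [203.4700838  157.43056139]
[(array([235.92307692, 121.84615385]), np.int32(13)), (array([219.08, 186.06]), np.int32(50)), (array([239.90977444, 189.11278195]), np.int32(133)), (array([188.46666667, 183.86666667]), np.int32(15))]
216
```

```bash
python3 -c "
from h import *
for z in(40,70,100,125):print(z,onz('wrist',(219,186),z).round())
im=cv2.imread('pics/s12.png').astype(int)[205:260,190:240];m=((im[...,2]-im[...,0]>18)&(im[...,2]<110)).astype(np.uint8)
k,l,s,c=cv2.connectedComponentsWithStats(m);print([(c[i]+[190,205],s[i]) for i in range(1,k) if s[i,4]>4])
d=np.abs(cv2.imread('pics/s12.png').astype(int)-cv2.imread('pics/s11.png')).sum(2)>60
d[:205]=0
k,l,s,c=cv2.connectedComponentsWithStats(d.astype(np.uint8));print([(c[i].round(),s[i]) for i in range(1,k) if s[i,4]>8 and c[i][0]<260])
w=cv2.imread('pics/w12.png')
g=cv2.cvtColor(w,cv2.COLOR_BGR2GRAY)[140:210:2,170:250:2]
h=cv2.cvtColor(w,cv2.COLOR_BGR2HSV)[140:210:2,170:250:2]
for r in g: print(''.join(' .:-=+*#%@'[::-1][min(9,int(v)//16)] for v in r))
"
```

```text
40 [606. -50.  40.]
70 [611. -44.  70.]
100 [615. -38. 100.]
125 [619. -32. 125.]
[(array([215.        , 233.42857143]), array([24, 27,  3,  4,  7], dtype=int32)), (array([210.66666667, 233.66666667]), array([19, 28,  4,  3,  9], dtype=int32)), (array([196.70454545, 255.95454545]), array([ 3, 48,  9,  7, 44], dtype=int32))]
[(array([206., 220.]), array([198, 216,  16,  10,  55], dtype=int32)), (array([200., 224.]), array([197, 222,   8,   6,  24], dtype=int32)), (array([219., 229.]), array([216, 225,   6,   7,  18], dtype=int32)), (array([211., 232.]), array([206, 227,  12,  10,  58], dtype=int32)), (array([226., 233.]), array([222, 230,  10,   7,  33], dtype=int32)), (array([220., 248.]), array([218, 244,   5,   9,  14], dtype=int32))]
...................:-:::::::::::::::::::
..................:::-::::::::::::::-:::
..................:::-::::::::::::::::::
..................::--::::::::::::::::::
..................:-+=::::::::::::::::::
..................:-++::::::::::::::::-:
..................:-++--::::::::::::::::
..................:-+*++-:::::::::::::::
..................:-+*++-
[... 381 characters left out ...]
:=+
..........   ..::----------:--::-:::-+**
..........  .:----:..---=-:::::::::-+**+
.........::----:.....:--=-:::::::::+*+++
........::---:.......:=-=-::::::::=*++++
........:--...........--==::::::::++=+++
........:-............:-==-::::::-+==+++
.......................==-=-:::::-+==+++
.......................-=:=--::::=+===++
.......................:-:-=--::-=+===++
........................:-:=:----++===++
........................:-.-.:---++===++
.........................-::...:-++===++
.........................:-......=+===++
.........................:-......-+===++
..........................-......:++===+
..........................::......-++==+
..........................:........=++=+
```

```bash
python3 -c "
from h import *
im=shot('wrist').astype(int);s=shot('scene').astype(int)
def f(im,x0,x1,y0,y1,t):
  c=im[y0:y1,x0:x1];m=((c[...,0]-c[...,2]>t)&(c[...,0]<115)).astype(np.uint8)
  k,l,st,cc=cv2.connectedComponentsWithStats(m);return [(cc[i]+[x0,y0],st[i,4]) for i in range(1,k) if st[i,4]>6]
W=f(im,195,232,140,215,15);S=f(s,198,235,210,250,15);print(W,S)
for w,_ in W:
  for u,_ in S:
    a,d=ray('wrist',w);b,e=ray('scene',u);x=np.linalg.lstsq(np.c_[d,-e],b-a,rcond=None)[0];print(w.round(),u.round(),(a+d*x[0]).round(1),(b+e*x[1]).round(1))
to([669.5,-12.5,220.5])"
```

```text
[(array([219.17777778, 186.48888889]), np.int32(45))] [(array([200. , 223.6]), np.int32(10)), (array([210.41666667, 233.41666667]), np.int32(12)), (array([214.77777778, 233.66666667]), np.int32(9)), (array([219.41666667, 244.41666667]), np.int32(12))]
[219. 186.] [200. 224.] [612.8 -42.1  82.2] [611.6 -40.1  82. ]
[219. 186.] [210. 233.] [605.9 -52.4  34.8] [590.1 -24.7  31.2]
[219. 186.] [215. 234.] [606.1 -52.1  36.2] [585.2 -13.4  30.9]
[219. 186.] [219. 244.] [598.  -63.9 -18.6] [571.1 -10.6 -26.2]
t 27.77 [670.  -11.4 343.5] yaw [-3.142 -0.     1.416] j [-0.12  0.46  1.19  0.    1.49  0.04] F [0.  0.2 0.4] need [-0.008 -0.002  0.82 ]
```

move_arm(moves=[-0.007, 0, 0.2, 0, 0, 0, 0.25, 0, 0, 0, 0.2, 0, 0, 0, 0.15, 0, 0, 0, 0.02, 0, 0, 0, 0, 0, 0, 0, 0, 0])

```text
t: 28.65
eef_pos: [670.3, -12.5, 221.7]
tcp_rot: [3.14, -0.0, 1.415]
ft_force: [0.2, -0.7, -0.5]
opening: 0.787
grip_force: 0.0
```

move_arm(moves=[0, 0, 0, 0, 0, 0, 0, 0, 0, 0, 0, 0, 0, 0, 0, 0, 0, 0, 0, 0, 0, 0, 0, 0, 0, 0, 0, 0], claw=20)

```text
t: 29.52
eef_pos: [670.8, -12.6, 220.6]
tcp_rot: [3.14, -0.0, 1.414]
ft_force: [5.2, 0.2, -1.4]
opening: 0.367
grip_force: 30.0
```

move_arm(moves=[0, 0, 0, -0.02, 0, 0, 0, -0.04, 0, 0, 0, -0.05, 0, 0, 0, -0.06, 0, 0, 0, -0.06, 0, 0, 0, -0.06, 0, 0, 0, -0.06, 0, 0, 0, -0.06, 0, 0, 0, -0.06, 0, 0, 0, -0.06])

```text
t: 30.78
eef_pos: [671.5, -12.4, 220.6]
tcp_rot: [3.139, 0.002, 2.25]
ft_force: [10.2, 1.3, -2.9]
opening: 0.37
grip_force: 30.0
```

move_arm(moves=[0, 0, 0, -0.06, 0, 0, 0, -0.06, 0, 0, 0, -0.06, 0, 0, 0, -0.06, 0, 0, 0, -0.05, 0, 0, 0, -0.05, 0, 0, 0, -0.04, 0, 0, 0, -0.03, 0, 0, 0, -0.02, 0, 0, 0, -0.01])

```text
t: 32.02
eef_pos: [671.9, -11.9, 220.6]
tcp_rot: [3.14, 0.004, 2.939]
ft_force: [11.2, 3.8, -3.7]
opening: 0.372
grip_force: 30.0
```

```bash
python3 -c "
from h import *
to([670,-12.5,340])
im=shot('wrist');cv2.imwrite('pics/w13.png',im[:,:,::-1])
h=cv2.cvtColor(im,cv2.COLOR_RGB2HSV)[...,1].astype(int)
for a in range(-90,270,72):
  u=proj('wrist',[669.5+85*np.cos(np.radians(a)),-12.5+85*np.sin(np.radians(a)),159]);x,y=u.round().astype(int)
  w=h[y-12:y+13,x-12:x+13].astype(float);w=np.clip(w-np.median(w)-25,0,None);g=np.indices(w.shape)-12
  c=[(g[1]*w).sum()/w.sum()+x,(g[0]*w).sum()/w.sum()+y];q=onz('wrist',c,159)-[669.5,-12.5,0];print(a,u.round(),np.round(c),np.degrees(np.arctan2(q[1],q[0])))"
```

```text
t 32.02 [671.9 -11.9 220.6] yaw [3.14  0.004 2.939] j [-0.12  0.53  1.39  0.    1.22 -1.49] F [11.2  3.8 -3.7] need [ 0.008 -0.005 -0.796]
-90 [160. 213.] [158. 211.] -91.30648675629406
-18 [244. 282.] [nan nan] nan
54 [340. 232.] [338. 238.] 50.399838740871274
126 [324. 120.] [327. 125.] 123.32443906831311
198 [202. 106.] [205. 106.] -163.42642548936757<string>:9: RuntimeWarning: invalid value encountered in scalar divide
```

move_arm(moves=[0, 0, 0, 0, 0, 0, 0, 0, 0, 0, 0, 0, 0, 0, 0, 0, 0, 0, -0.1, 0, 0, 0, -0.25, 0, 0, 0, -0.35, 0, 0, 0, -0.1, 0, 0, 0, 0, 0], claw=75)

```text
t: 33.2
eef_pos: [669.9, -12.5, 341.6]
tcp_rot: [3.141, 0.002, 2.938]
ft_force: [0.1, -0.0, -1.0]
opening: 0.79
grip_force: 0.0
```

move_arm(moves=[0, 0, 0, 0, 0, 0, 0, 0, 0, 0, 0, 0, 0, 0, 0, 0, 0, 0, 0, 0, 0, 0, 0, 0, 0, 0, 0, 0, 0, 0, 0, 0, 0, 0, 0, 0, 0, 0, 0, 0])

```text
t: 34.45
eef_pos: [669.9, -12.5, 340.5]
tcp_rot: [3.141, 0.0, 2.938]
ft_force: [0.4, -0.3, 0.0]
opening: 0.79
grip_force: 0.0
```

```bash
python3 -c "
from h import *
to([670,-12.5,340])
def f(im,x0,x1,y0,y1,t):
  im=im.astype(int);c=im[y0:y1,x0:x1];m=((c[...,0]-c[...,2]>t)&(c[...,0]<120)).astype(np.uint8)
  k,l,st,cc=cv2.connectedComponentsWithStats(m);return [(cc[i]+[x0,y0],st[i,4]) for i in range(1,k) if st[i,4]>6]
im=shot('wrist');s=shot('scene')
cv2.imwrite('pics/w14.png',im[:,:,::-1]);cv2.imwrite('pics/s14.png',s[:,:,::-1])
tip=[669.5,-97.5,159];seat=[669.5,-72.5,125];fob=[669.5,-75,70]
for n in('wrist','scene'):print(n,[proj(n,q).round() for q in(tip,seat,fob)])
x,y=proj('wrist',fob).astype(int);W=f(im,x-40,x+40,y-40,y+40,15)
x,y=proj('scene',fob).astype(int);S=f(s,x-18,x+18,y-18,y+18,18)
print(W,S)
for w,_ in W:
  for u,_ in S:
    a,d=ray('wrist',w);b,e=ray('scene',u);q=np.linalg.lstsq(np.c_[d,-e],b-a,rcond=None)[0];p1=a+d*q[0];p2=b+e*q[1]
    if np.linalg.norm(p1-p2)<12:print(w.round(),u.round(),p1.round(1),p2.round(1))
for k in range(3):
  s2=shot('scene');d=(np.abs(s2.astype(int)-s).sum(2)>60)[y-40:y+40,x-40:x+40].sum();print('moving',d)
h=cv2.cvtColor(im,cv2.COLOR_RGB2HSV)[...,1].astype(int)
for a in range(-90,270,72):
  u=proj('wrist',[669.5+85*np.cos(np.radians(a)),-12.5+85*np.sin(np.radians(a)),159]);X,Y=u.round().astype(int)
  w=h[Y-10:Y+11,X-10:X+11].astype(float);w=np.clip(w-np.median(w)-25,0,None);g=np.indices(w.shape)-10
  c=[(g[1]*w).sum()/w.sum()+X,(g[0]*w).sum()/w.sum()+Y];Q=onz('wrist',c,159)-[669.5,-12.5,0];print(a,np.degrees(np.arctan2(Q[1],Q[0])))
" 2>/dev/null
```

```text
t 34.45 [669.9 -12.5 340.5] yaw [3.141 0.    2.938] j [-0.12  0.46  1.2   0.    1.49 -1.48] F [ 0.4 -0.3  0. ] need [-0.001 -0.     0.004]
wrist [array([188., 185.]), array([211., 176.]), array([214., 169.])]
scene [array([166., 209.]), array([175., 222.]), array([177., 236.])]
[(array([245.16697936, 192.42964353]), np.int32(533)), (array([219.67241379, 187.32758621]), np.int32(58))] [(array([173.17647059, 235.47058824]), np.int32(17)), (array([180.92857143, 237.35714286]), np.int32(14)), (array([175.92307692, 250.33333333]), np.int32(39)), (array([169.11111111, 247.88888889]), np.int32(9))]
[245. 192.] [181. 237.] [703.3 -33.1 118.2] [703.  -32.7 118.1]
[245. 192.] [176. 250.] [713.3 -36.3  77.6] [717.8 -43.6  79.2]
[220. 187.] [173. 235.] [693.2 -69.4  98.4] [692.2 -67.7  98. ]
[220. 187.] [169. 248.] [702.2 -76.1  55.7] [704.1 -79.2  56.6]
moving 0
moving 0
moving 0
-90 -91.29736204025869
-18 -20.473639458002538
54 50.72717729783674
126 123.44417112583112
198 -163.3228511125175
```

```bash
python3 -c "
from h import *
print(order.job_done())"
```

```text
the job is handed in; nothing more can be done
None
```

I handed the job in at about 34 s: the small bunch hangs by its ring on the once-free hook, which points to -y (about -91° measured), at rest and let go. One doubt: a touch while lowering the ring, probably on the dish rim, peaked near 47 N at the wrist, so if the gripper's body was what touched, it may have passed the 40 N limit. No verdict came back on hand-in.

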